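Eject a sample tray from its dock and stack it, turned, on another tray

ROBOT

A 6-joint arm with a two-finger parallel gripper is mounted at the origin on the work surface. World frame = base frame: x ahead of the robot, y to its left, z up, the work surface at z = 0. Lengths are in m, angles in rad, forces in N, time in s.
With the tool pointing down it reaches from about 0.3 to 1 m from the base axis. Payload 5.1 kg.
Tool frame: the origin (TCP) lies on the centre line of the jaws, within the pads' length; the fingertips stand 8 mm ahead of it and the grasp point (between the pads) lies 11 mm behind it; z points along the fingers, y is the direction in which the jaws open and shut (so a half turn about z gives the same grasp; the last joint's range is limited). The gripper opens to 95 mm and grips with 3 to 60 N. Pads are 20 mm wide; open, the fingers measure 119 mm over their backs; the gripper's body (75 mm by 180 mm) begins 59 mm behind the grasp point.
Start: joints at [-1.217, 0.124, 1.65, -0, 1.367, -0.083], TCP at [0.275, -0.589, 0.223] pointing down, gripper open.
Joint ranges: [-2.61, 2.61], [-1.02, 2.33], [0.03, 2.71], [-1.35, 4.49], [0.32, 2.68], [-2.91, 2.91]. Speed limits (rad/s): [2.57, 2.57, 3.14, 3.14, 3.14, 3.14].

INTERFACE

Orientations are given as a rotation vector (axis times angle).
In Python, from rig import robot gives the robot as it stands.
- The arm moves only by the shell command python3 -m creep 'ROWS' [OPENING] [FORCE]. ROWS is JSON, one flat list of numbers, 4 for each row, row after row: the shift along the tool's x, y, z in m, then the turn about the tool's z in rad. A call has 1 to 20 rows; each row is the pose to reach, as a shift and turn from the pose measured when the call began, along the tool's axes at that moment; what a row does not reach only later rows make up. A row lasts 1/12 s, in which the tool goes at most 41.7 mm and 7.16 degrees, less where a joint would pass 70% of its speed; a pose out of reach is approached as far as the arm can. A call with a gripper value outside its range is refused whole. OPENING is the finger opening in m, from 0 to 0.0951, set as the call begins (- or left out, the last holds). The fingers move at their own pace and stop on an object; FORCE is the grip in N (left out, the last holds). Time passes only in rows, so rows that repeat a pose let the fingers close. It gives the time, the measured TCP pose, the force and the opening at its end, in the units of the state.
- robot.observe(): the state, without advancing time (a new reading comes with each control period).
- robot.camera(name): name is "scene" or "top" or "wrist"; returns the picture (384x512x3 uint8, red, green, blue); there is no depth.
- robot.camera_info(name): a dict with "fx", "fy", "cx", "cy" (pixels), "R" (3x3) and "t" (3): a world point X has camera coordinates R X + t; the wrist camera has in their place "tool_from_camera" (4x4, takes a point from camera to tool coordinates, whose origin is the TCP and whose axes are the flange's). Camera axes: x right, y down, z forward; pixel columns grow to the right and rows downward; lengths in m; the calibration is good to about 2 mm. A picture is of the moment at which its call begins: read the wrist's pose just before it. camera_info takes no time and is no camera call.
- robot.finish_job(): hands the job in, once; it reports no verdict.
Trained networks look in the newest picture that a camera, given by its name, has taken for a name from the list of things; names that differ only in an ending like _2 or _b are one class to them, and where a whole thing is asked for, a point or a joint stands for the part that bears it (a point fixed in the world has none). Each returns a list of dicts, best first, with "conf" (0 to 1); they miss things now and then, are a little off and sometimes report something else, mostly with a low value. They report only what shows in the picture. A call takes as long as a camera call. They do not tell look-alikes from the thing itself.
- robot.cut_out(camera, thing): "mask" (384x512 bool, what is visible of it) and "position" ([column, row] in pixels, amid what is visible of it).
The state is a dict: "clock": time; "joints": joint angles; "joint_velocities": joint speeds; "joint_torque": joint torques, N m; "tcp_pos": TCP position; "orientation": TCP orientation; "contact_force": force on the tool from outside, world axes, zero at the start; "wrist_torque": the same for the moment, N m; "grip_width": opening from 0.0 (shut) to 1.0 (fully open).
Only numpy, scipy, OpenCV 4.12 (cv2) and the standard library are available. Lean on these libraries where they do the work, as an engineer would, in place of code of your own. Each camera call takes 0.05 s, during which the arm holds its last target.

TASK

The blue sample tray sits sunk in the white dock: press the dock's red pedal gently to push the tray up from below just until it clicks onto its brass spring catches, no further, and let go of the pedal. Then lift the raised tray out and set it on the green tray, turned end for end, with its yellow end over the green tray's plain end, so that it stands level on the rim lugs instead of nesting. Leave the bottle, jar and tube rack alone and the green tray where it is.

Things in the scene. Friction and masses are not known exactly. Their poses are not given: they have to be found in the camera images.
- dock: White and grey dock fixed on the bench, 164 mm (x) by 104 mm (y), top face 127 mm up. Origin on the bench under the pocket's centre. The pocket is 124 x 64 mm, 42 mm deep (floor 85 mm above the bench), walls 20 mm thick; an ejector hole in the middle of its floor has a steel plunger below it. A grey base plate, 6 mm thick, reaches 138 mm to the -y side, under the pedal.
- catches (a point): Middle of the four brass spring catches in the pocket's long walls, 121 mm above the bench. They rub on the sunk tray's skirt (6 to 10 N in all) and snap under it once the tray has risen 22 mm, felt as a drop of that force; the pedal let go, the tray then stays up 21 mm above its sunk height, its skirt standing free above the dock's top.
- pedal: Rocker that drives the plunger; origin at its pivot, 72 mm to the dock's -y side, 48 mm up. Its red end goes down 46 mm at most and raises the plunger by as much (within a tenth). A light spring (3 N, 5 N when down) returns it. The plunger starts at an unseen distance below the tray, reset each time: 1 to 19 mm of pedal travel are free, then the force rises by some 7 to 14 N as it meets the tray.
- pedal_top (a point): Middle of the top of the red pedal plate (50 mm along the dock's x, 44 mm wide), where it is pressed, with less than 45 N: 140 mm to the dock's -y side of its origin, 84 mm up when at rest. It slopes 0.34 rad when up (outer edge higher), level half-way. The tray must rise 22 mm and not be driven up more than 29 mm by the pedal.
- tray_c (a point): Centre, half-way up, of the blue tray to be moved: 120 mm long (x), 60 wide (y), 42 high, 0.2 to 0.35 kg, open above, +x end yellow (last 30 mm). Its upper 22 mm is an upright skirt of full size (3 mm walls), to be gripped across its 60 mm width; the lower 20 mm is a foot, 104 x 48 mm, slotted in its long sides. It starts sunk in the dock, rim level with the dock's top, centre 106 mm above the bench.
- tray_end (a point): Middle of the blue tray's yellow end: 59 mm along +x from the tray's centre and 10 mm higher.
- store_c (a point): Centre, half-way up (21 mm above the bench), of the loose green tray, 0.45 kg, shaped like the blue one, +x end yellow. Mouth 114 x 54 mm; inside its long walls are four lugs, tops 5 mm below the rim. A tray set on it the same way round nests past the lugs; one turned 180 degrees (yellow end over plain end) rests with its foot on the lugs, its centre 37 mm above this one.
- bottle: Bystander: closed amber bottle, 72 mm across and 160 mm tall; origin at the centre of its underside.
- jar: Bystander: closed orange jar with a white lid, 64 mm across and 70 mm tall; origin at the centre of its underside.
- tube_rack: Bystander: blue rack, 70 x 190 mm, with four capped tubes, 111 mm tall over the caps; origin at the centre of its underside.
There are look-alikes about, which are no part of the job. What is shaped like the part that bears tray_c but orange or pink is not meant.

How it is judged:
By the outcome, as a careful person would: the job done as asked, in the order asked, and still so for the second after the job is handed in, with the robot touching nothing.
It also fails if it takes over 72 s, if anything falls off the work surface, if the arm or the gripper's body presses on something with over 40 N, if the wrist force passes 120 N, or if a joint passes its speed limit or range.

## Working session

There is one attempt and no reset: what is moved stays moved. The work goes in short steps, Python scripts to look and compute and a shell command to move; the robot and the scene stay as the last step left them, time stands still between calls to the robot, and variables do not carry over. Pictures are saved under pics/ and viewed, and the job is handed in when it is done.

```bash
mkdir -p pics; ls; python3 - <<'E'
from rig import robot
import cv2
print(robot.observe())
for n in("scene","top","wrist"):
    im=robot.camera(n); cv2.imwrite(f"pics/{n}0.png",im[...,::-1])
    print(n,robot.camera_info(n))
E
```

```text
pics
{'clock': 0.0, 'joints': array([-1.21660632e+00,  1.24486955e-01,  1.65164103e+00, -1.75786798e-05,
        1.36747943e+00, -8.25865181e-02]), 'joint_velocities': array([ 0.00118889, -0.00086644,  0.00092126,  0.00029719,  0.00099267,
        0.00064282]), 'joint_torque': array([ 1.10130418e-05, -4.17595911e+01, -3.59936178e+01,  7.74917356e-02,
        4.90708079e-02, -1.63992331e-04]), 'tcp_pos': array([ 0.27472884, -0.58841577,  0.22141826]), 'orientation': array([-3.06502550e+00, -6.80219782e-01,  4.54962156e-04]), 'contact_force': array([ 0.85656325,  0.39890633, -0.39998729]), 'wrist_torque': array([ 0.0035807 , -0.02200714,  0.04489593]), 'grip_width': 1.000086223401649}
scene {'fx': 424.46139208249394, 'fy': 424.46139208249394, 'cx': 255.88371284314715, 'cy': 192.9811004685809, 'R': array([[ 0.18177945,  0.98318586,  0.01737255],
       [ 0.59612785, -0.09613228, -0.79711365],
       [-0.7820408 ,  0.15525514, -0.60357934]]), 't': array([-0.09494152, -0.25080598,  2.01540222])}
top {'fx': 376.5528740417104, 'fy': 376.5528740417104, 'cx': 257.87034131958325, 'cy': 193.7023319023888, 'R': array([[ 0.0276521 , -0.99955051,  0.01158221],
       [-0.98403624, -0.02925704, -0.17554686],
       [ 0.17580682, -0.00654308, -0.98440294]]), 't': array([-0.00964423,  0.57628433,  1.0594376 ])}
wrist {'fx': 272.176567907394, 'fy': 272.176567907394, 'cx': 256.94564233047254, 'cy': 194.3605993442272, 'tool_from_camera': array([[ 1.35538868e-03, -9.59261278e-01, -2.82517190e-01,
         7.84544771e-02],
       [ 9.99998815e-01,  1.09396556e-03,  1.08307843e-03,
        -1.66057275e-03],
       [-7.29891122e-04, -2.82518324e-01,  9.59261624e-01,
        -1.61695005e-01],
       [ 0.00000000e+00,  0.00000000e+00,  0.00000000e+00,
         1.00000000e+00]])}
```

View pics/scene0.png

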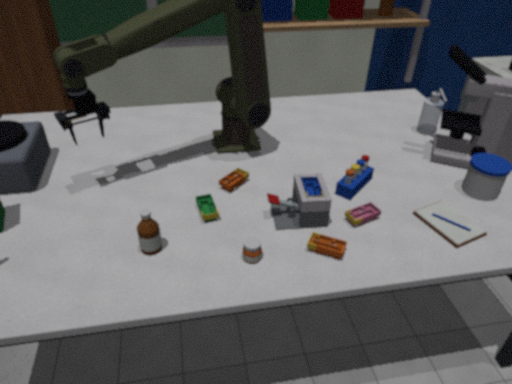

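View pics/top0.png

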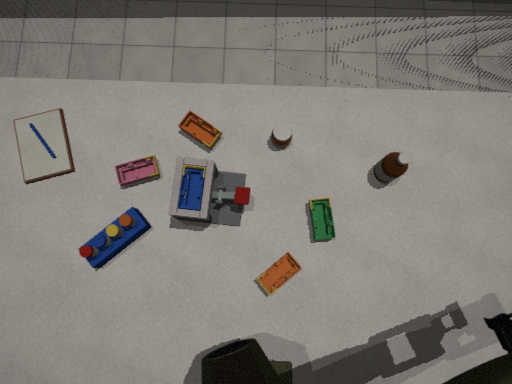

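View pics/wrist0.png

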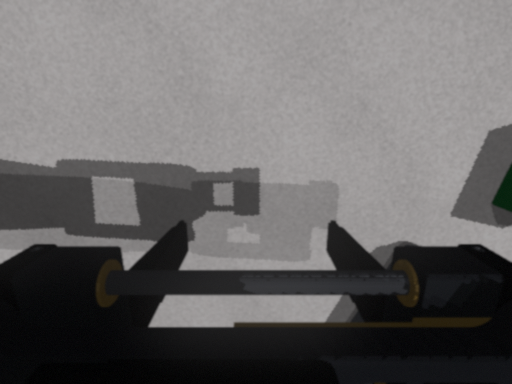

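The top view shows the dock with the blue tray at (195,188), its red pedal at (242,196), and the green tray at (321,219). The orange trays (200,130) and (279,273) and the pink one (138,170) are decoys. Next I'll locate them with the networks.

```bash
cat > h.py <<'E'
from rig import robot
import numpy as np, cv2
from scipy.spatial.transform import Rotation as Ro
def cam(n):
    i=robot.camera_info(n); return i,np.array([[i['fx'],0,i['cx']],[0,i['fy'],i['cy']],[0,0,1]])
def P(n):
    i,K=cam(n)
    if n=='wrist':
        o=robot.observe(); T=np.eye(4);T[:3,:3]=Ro.from_rotvec(o['orientation']).as_matrix();T[:3,3]=o['tcp_pos']
        M=np.linalg.inv(T@i['tool_from_camera']); return K,M[:3,:3],M[:3,3]
    return K,np.array(i['R']),np.array(i['t'])
def bp(p,uv,z):
    K,R,t=p; c=-R.T@t; d=R.T@np.linalg.inv(K)@np.array([uv[0],uv[1],1.]); return c+d*(z-c[2])/d[2]
def proj(p,X):
    K,R,t=p; q=K@(R@np.asarray(X,float)+t); return q[:2]/q[2]
def tri(p1,u1,p2,u2):
    X=cv2.triangulatePoints(p1[0]@np.c_[p1[1],p1[2]],p2[0]@np.c_[p2[1],p2[2]],np.array(u1,float).reshape(2,1),np.array(u2,float).reshape(2,1))
    return (X[:3]/X[3]).ravel()
E
python3 - <<'E'
from h import *
for n in("top","scene"):
    for th in("dock","pedal_top","tray_c","tray_end","store_c","pedal"):
        for d in robot.cut_out(n,th)[:4]: print(n,th,round(d['conf'],2),np.round(d['position'],1),d['mask'].sum())
for n,b in(("top",(150,140,360,260)),("scene",(180,150,390,270))):
    im=robot.camera(n)[b[1]:b[3],b[0]:b[2]]
    cv2.imwrite(f"pics/{n}_c.png",cv2.resize(im,None,fx=3.8,fy=3.8,interpolation=cv2.INTER_CUBIC)[...,::-1])
E
```

```text
top dock 0.82 [211.8 193.5] 3284
top pedal_top 0.73 [239.4 194.3] 402
top tray_c 0.82 [278.3 272.2] 897
top tray_c 0.78 [198.9 129.2] 819
top tray_c 0.76 [134.5 173. ] 932
top tray_c 0.65 [191.4 186.5] 1020
top tray_end 0.9 [198.  126.3] 812
top tray_end 0.71 [191.7 186.9] 942
top tray_end 0.62 [137.1 172.1] 864
top tray_end 0.55 [278.  268.9] 908
top store_c 0.76 [322.3 218.1] 902
top pedal 0.73 [236.5 192.5] 381
scene dock 0.66 [300.6 207.6] 2252
scene pedal_top 0.7 [278.4 201.8] 254
scene tray_c 0.9 [310.5 190. ] 374
scene tray_c 0.9 [363.2 212.5] 543
scene tray_c 0.85 [326.1 246.5] 690
scene tray_c 0.82 [233.4 176.6] 453
scene tray_end 0.92 [362.2 209.6] 538
scene tray_end 0.82 [235.3 179.3] 453
scene tray_end 0.75 [311.  183.2] 315
scene tray_end 0.7 [324.6 244.4] 729
scene store_c 0.72 [205.3 206.9] 464
scene pedal 0.49 [275.9 199.9] 198
```

View pics/top_c.png

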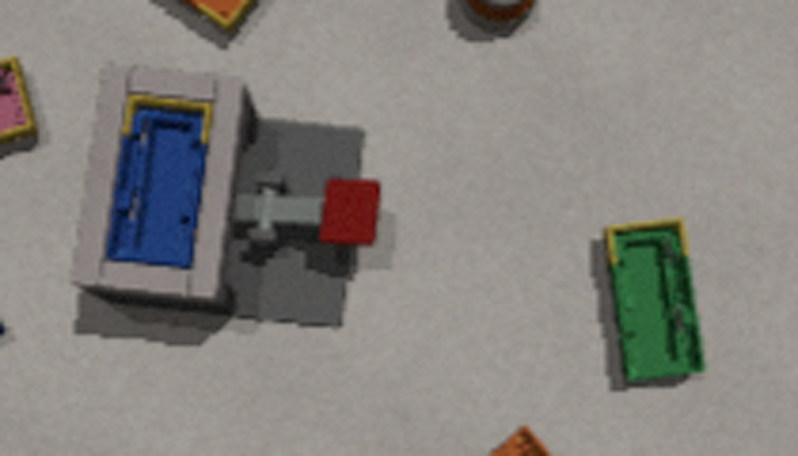

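View pics/scene_c.png

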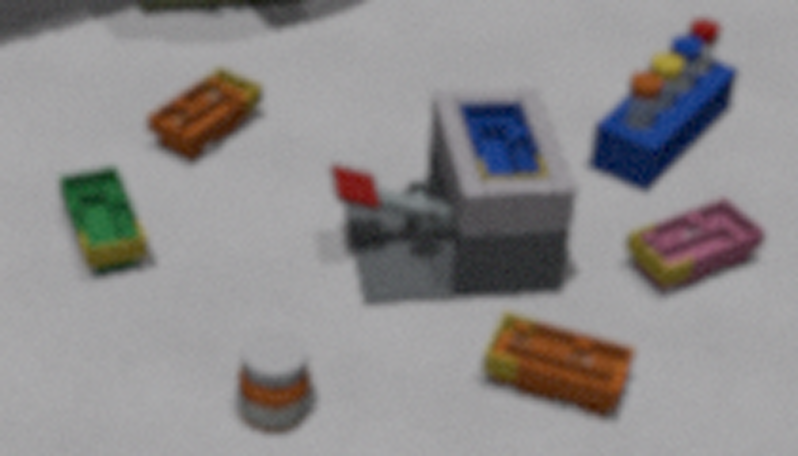

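```bash
python3 - <<'E'
from h import *
pt=P('top');ps=P('scene')
o=lambda c,b:[((c[0]+.5)/3.8-.5)+b[0],((c[1]+.5)/3.8-.5)+b[1]]
T=(150,140);S=(180,150)
def quad(name,cs,z):
    X=np.array([bp(pt,o(c,T),z) for c in cs]); c=X.mean(0)
    e=X[[0,1]].mean(0)-X[[2,3]].mean(0)
    print(name,c.round(4),'len',np.linalg.norm(e).round(4),'wid',np.linalg.norm(X[0]-X[1]).round(4),np.linalg.norm(X[2]-X[3]).round(4),'yaw',np.arctan2(e[1],e[0]).round(3)); return X
D=quad('dock',[(113,63),(248,77),(213,300),(75,286)],.127)
B=quad('blue',[(127,96),(211,101),(191,268),(107,260)],.127)
G=quad('green',[(607,226),(684,219),(703,371),(627,380)],.042)
R=quad('red',[(327,179),(380,180),(374,245),(321,241)],.084)
# triangulated from scene
sc={'dock':[(572,192),(470,196),(433,90),(530,92)]}
for X,n in((D,'dock'),(B,'blue'),(G,'green'),(R,'red')):
    print(n,'in scene crop',[tuple(((proj(ps,x)-S+.5)*3.8-.5).round(0)) for x in X])
# triangulation of network centres
print('pedal',tri(pt,[239.4,194.3],ps,[278.4,201.8]).round(4))
for a,b,n in (((344,211),(356,187),'red'),):
    print(n,tri(pt,o(a,T),ps,o(b,S)).round(4))
for a,b,n in (((607,226),(144,240),'gA'),((684,219),(85,247),'gB'),((703,371),(62,178),'gC'),((627,380),(117,168),'gD'),((127,96),(545,172),'bA'),((211,101),(486,178),'bB'),((191,268),(461,104),'bC'),((107,260),(521,102),'bD'),((113,63),(575,190),'dA'),((248,77),(470,196),'dB'),((213,300),(433,90),'dC'),((75,286),(534,92),'dD')):
    print(n,tri(pt,o(a,T),ps,o(b,S)).round(4))
for n in('bottle','jar','tube_rack'):
    d=robot.cut_out('top',n)
    for q in d[:2]: print(n,q['conf'],q['position'],bp(pt,q['position'],.08).round(3))
E
```

```text
dock [0.5762 0.1877 0.127 ] len 0.1657 wid 0.0996 0.099 yaw -0.101
blue [0.5757 0.1902 0.127 ] len 0.1224 wid 0.0615 0.0604 yaw -0.06
green [ 0.5105 -0.1841  0.042 ] len 0.1196 wid 0.0608 0.0591 yaw 0.125
red [0.5648 0.0527 0.084 ] len 0.0486 wid 0.04 0.0398 yaw -0.058
dock in scene crop [(np.float64(570.0), np.float64(188.0)), (np.float64(461.0), np.float64(194.0)), (np.float64(434.0), np.float64(89.0)), (np.float64(533.0), np.float64(84.0))]
blue in scene crop [(np.float64(549.0), np.float64(173.0)), (np.float64(483.0), np.float64(178.0)), (np.float64(456.0), np.float64(101.0)), (np.float64(517.0), np.float64(97.0))]
green in scene crop [(np.float64(147.0), np.float64(236.0)), (np.float64(83.0), np.float64(248.0)), (np.float64(59.0), np.float64(173.0)), (np.float64(117.0), np.float64(162.0))]
red in scene crop [(np.float64(379.0), np.float64(193.0)), (np.float64(337.0), np.float64(197.0)), (np.float64(330.0), np.float64(165.0)), (np.float64(370.0), np.float64(163.0))]
pedal [0.572  0.0673 0.0647]
red [0.5659 0.0562 0.0752]
gA [ 0.5668 -0.1483  0.0376]
gB [ 0.5735 -0.2058  0.0427]
gC [ 0.456  -0.2201  0.0367]
gD [ 0.4473 -0.1632  0.0355]
bA [0.6371 0.2152 0.1278]
bB [0.6362 0.157  0.1269]
bC [0.5137 0.1665 0.1231]
bD [0.5178 0.2266 0.1217]
dA [0.6636 0.2319 0.1246]
dB [0.6565 0.1341 0.1245]
dC [0.4902 0.1466 0.1261]
dD [0.4983 0.2476 0.1183]
bottle 0.35 [215.1, 194.7] [0.565 0.13  0.08 ]
jar 0.79 [283.2, 136.1] [ 0.746 -0.063  0.08 ]
tube_rack 0.64 [112.8, 238.7] [0.431 0.409 0.08 ]
tube_rack 0.23 [282.5, 138.0] [ 0.74  -0.061  0.08 ]
```

```bash
cat >> h.py <<'E'
def delta(pos,yaw):
    o=robot.observe(); R=Ro.from_rotvec(o['orientation']).as_matrix()
    y=np.arctan2(R[1,0],R[0,0]); d=R.T@(np.array(pos)-o['tcp_pos'])
    t=-((yaw-y+np.pi)%(2*np.pi)-np.pi)
    print('now',o['tcp_pos'].round(4),'yaw',y.round(3),'tilt',np.round(R[:,2],4),'delta',d.round(4),'turn',round(t,3),'clock',round(o['clock'],2),'F',o['contact_force'].round(1))
E
python3 -c "
from h import *
delta([.49,-.1,.25],1.3)
delta([.565,.05,.16],1.49)"
```

```text
now [ 0.275  -0.589   0.2227] yaw 0.437 tilt [ 0.  0. -1.] delta [ 0.4017 -0.3521 -0.0273] turn -0.863 clock 1.0 F [ 0.7  1.1 -0.6]
now [ 0.275  -0.589   0.2227] yaw 0.437 tilt [ 0.  0. -1.] delta [ 0.5331 -0.4563  0.0627] turn -1.053 clock 1.0 F [ 0.7  1.1 -0.6]
```

```bash
python3 -c "
from h import *
delta([.5,-.24,.25],1.49)"
```

```text
now [ 0.275  -0.589   0.2227] yaw 0.437 tilt [ 0.  0. -1.] delta [ 0.3515 -0.221  -0.0273] turn -1.053 clock 1.0 F [ 0.7  1.1 -0.6]
```

```bash
python3 -m creep '[0.035,-0.022,-0.027,-0.12, 0.07,-0.044,-0.027,-0.24, 0.105,-0.066,-0.027,-0.36, 0.14,-0.088,-0.027,-0.48, 0.175,-0.11,-0.027,-0.6, 0.21,-0.132,-0.027,-0.72, 0.245,-0.154,-0.027,-0.84, 0.28,-0.176,-0.027,-0.96, 0.315,-0.198,-0.027,-1.053, 0.3515,-0.221,-0.027,-1.053, 0.3515,-0.221,-0.027,-1.053, 0.3515,-0.221,-0.027,-1.053]' 0 20
python3 - <<'E'
from h import *
import json
p=P('wrist'); im=robot.camera('wrist'); cv2.imwrite('pics/w1.png',im[...,::-1])
json.dump([x.tolist() for x in p],open('w1.json','w'))
delta([.565,.05,.16],1.49)
E
```

```text
clock: 2.0
tcp_pos: [0.501, -0.238, 0.2498]
orientation: [2.305, 2.134, 0.0]
contact_force: [0.5, 0.2, -0.1]
grip_width: 0.213
now [ 0.5002 -0.2395  0.2497] yaw 1.492 tilt [-2.e-04 -6.e-04 -1.e+00] delta [0.2937 0.0418 0.0895] turn 0.002 clock 2.05 F [-0.  -0.6  0. ]
```

View pics/w1.png

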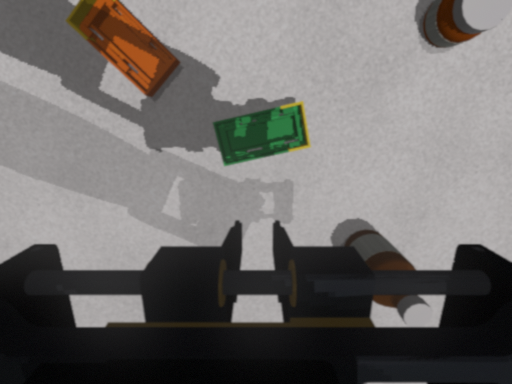

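```bash
python3 -m creep '[0.037,0.005,0.011,0, 0.074,0.01,0.022,0, 0.111,0.015,0.033,0, 0.148,0.021,0.044,0, 0.185,0.026,0.055,0, 0.222,0.031,0.066,0, 0.259,0.036,0.077,0, 0.294,0.042,0.0895,0, 0.294,0.042,0.0895,0, 0.294,0.042,0.0895,0, 0.294,0.042,0.0895,0]'
python3 - <<'E'
from h import *
import json
p=P('wrist'); im=robot.camera('wrist'); cv2.imwrite('pics/w2.png',im[...,::-1])
json.dump([x.tolist() for x in p],open('w2.json','w'))
delta([.565,.05,.10],1.49)
a=cv2.imread('pics/w1.png')[90:180,200:320]
cv2.imwrite('pics/w1c.png',cv2.resize(a,None,fx=6,fy=6,interpolation=cv2.INTER_CUBIC))
E
```

```text
clock: 2.97
tcp_pos: [0.5654, 0.0486, 0.1601]
orientation: [2.308, 2.13, -0.002]
contact_force: [0.2, -0.4, 0.4]
grip_width: 0.003
now [0.5655 0.0483 0.1605] yaw 1.49 tilt [ 5.0e-04 -1.2e-03 -1.0e+00] delta [ 0.0017 -0.0007  0.0605] turn -0.0 clock 3.02 F [ 0.3 -0.4  0.3]
```

View pics/w2.png

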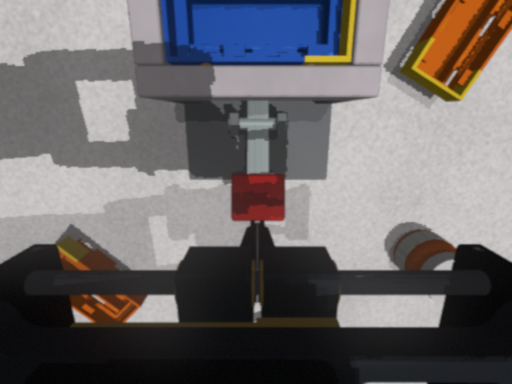

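View pics/w1c.png

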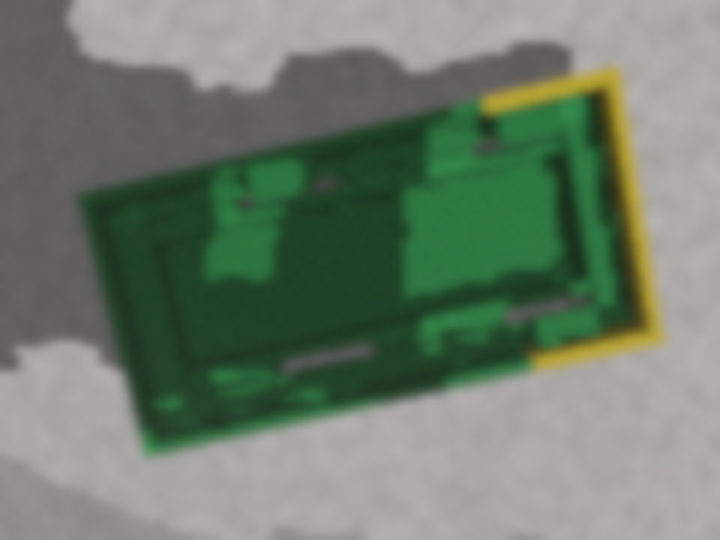

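```bash
python3 - <<'E'
from h import *
import json
w1=[np.array(x) for x in json.load(open('w1.json'))];w2=[np.array(x) for x in json.load(open('w2.json'))]
pt=P('top')
f=lambda c:[(c[0]+.5)/6-.5+200,(c[1]+.5)/6-.5+90]
C=[(618,68),(663,343),(148,455),(80,195)]
X=np.array([bp(w1,f(c),.042) for c in C]);e=X[[0,1]].mean(0)-X[[2,3]].mean(0)
print('green wrist',X.mean(0).round(4),np.linalg.norm(e).round(4),np.linalg.norm(X[0]-X[1]).round(4),'yaw',np.arctan2(e[1],e[0]).round(4))
o=lambda c:[((c[0]+.5)/3.8-.5)+150,((c[1]+.5)/3.8-.5)+140]
for a,b in zip([(607,226),(684,219),(703,371),(627,380)],C): print('tri',tri(pt,o(a),w1,f(b)).round(4))
L,Rr=bp(w2,(137,97),.127),bp(w2,(378,97),.127); d=Rr-L
m=(L+Rr)/2; y=np.arctan2(d[1],d[0]); print('dock front',L.round(4),Rr.round(4),np.linalg.norm(d),'yaw',y,'centre',m+.052*np.array([-np.sin(y),np.cos(y),0]))
# blue pocket front-edge
for z,c in((.127,(166,64)),(.127,(355,64))): print(bp(w2,c,z).round(4))
Q=[bp(w2,c,.084).round(4) for c in((232,174),(284,174),(284,220),(232,220))]
print('red',Q,np.mean(Q,0))
E
```

```text
green wrist [ 0.5101 -0.1839  0.042 ] 0.1193 0.0598 yaw 0.1431
tri [ 0.5651 -0.146   0.0461]
tri [ 0.569  -0.2019  0.067 ]
tri [ 0.4554 -0.2212  0.0416]
tri [ 0.4469 -0.1629  0.0403]
dock front [0.4901 0.1464 0.127 ] [0.6522 0.1335 0.127 ] 0.16257957914804538 yaw -0.07905863078519543 centre [0.57527063 0.19180678 0.127     ]
[0.5132 0.165  0.127 ]
[0.6363 0.1552 0.127 ]
red [array([0.5437, 0.0796, 0.084 ]), array([0.5899, 0.076 , 0.084 ]), array([0.5877, 0.032 , 0.084 ]), array([0.5391, 0.0359, 0.084 ])] [0.5651   0.055875 0.084   ]
```

```bash
python3 -m creep '[0.0035,0,0.02,0, 0.0035,0,0.04,0, 0.0035,0,0.0580,0, 0.0035,0,0.0580,0, 0.0035,0,0.058,0]'
for i in 1 ; do python3 -m creep '[0,0,0.002,0, 0,0,0.003,0, 0,0,0.003,0]'; done
python3 -m creep '[0,0,0.002,0, 0,0,0.003,0, 0,0,0.003,0]'
python3 -m creep '[0,0,0.002,0, 0,0,0.003,0, 0,0,0.003,0]'
```

```text
clock: 3.43
tcp_pos: [0.5654, 0.0501, 0.1023]
orientation: [2.312, 2.126, -0.003]
contact_force: [0.4, -0.6, 1.3]
grip_width: 0.007
clock: 3.68
tcp_pos: [0.5662, 0.0497, 0.1006]
orientation: [2.312, 2.125, -0.0]
contact_force: [0.2, 0.7, -0.1]
grip_width: 0.006
clock: 3.93
tcp_pos: [0.5663, 0.0497, 0.0978]
orientation: [2.311, 2.125, 0.0]
contact_force: [0.8, -0.5, 0.9]
grip_width: 0.005
clock: 4.18
tcp_pos: [0.5667, 0.0496, 0.0951]
orientation: [2.31, 2.124, 0.001]
contact_force: [-0.7, -0.5, 3.4]
grip_width: 0.005
```

```bash
for r in a; do
python3 -m creep '[0,0,0.002,0, 0,0,0.002,0]' | egrep 'tcp|force'
python3 -m creep '[0,0,0.002,0, 0,0,0.002,0]' | egrep 'tcp|force'
python3 -m creep '[0,0,0.002,0, 0,0,0.002,0]' | egrep 'tcp|force'
python3 -m creep '[0,0,0.002,0, 0,0,0.002,0]' | egrep 'tcp|force'
python3 -m creep '[0,0,0.002,0, 0,0,0.002,0]' | egrep 'tcp|force'
python3 -m creep '[0,0,0.002,0, 0,0,0.002,0]' | egrep 'tcp|force'; done
```

```text
tcp_pos: [0.567, 0.0495, 0.0933]
contact_force: [-0.0, -1.8, 3.0]
tcp_pos: [0.5672, 0.0494, 0.0912]
contact_force: [0.8, -1.3, 3.0]
tcp_pos: [0.5674, 0.0493, 0.089]
contact_force: [0.4, -1.1, 2.7]
tcp_pos: [0.5675, 0.0492, 0.0867]
contact_force: [1.5, -1.5, 3.9]
tcp_pos: [0.5677, 0.049, 0.0849]
contact_force: [-1.1, -1.4, 4.0]
tcp_pos: [0.5678, 0.0487, 0.0838]
contact_force: [-2.7, -2.3, 7.6]
```

```bash
for r in a; do
python3 -m creep '[0,0,0.002,0, 0,0,0.002,0]' | egrep 'tcp|force'
python3 -m creep '[0,0,0.002,0, 0,0,0.002,0]' | egrep 'tcp|force'
python3 -m creep '[0,0,0.002,0, 0,0,0.002,0]' | egrep 'tcp|force'
python3 -m creep '[0,0,0.002,0, 0,0,0.002,0]' | egrep 'tcp|force'
python3 -m creep '[0,0,0.002,0, 0,0,0.002,0]' | egrep 'tcp|force'; done
```

```text
tcp_pos: [0.5678, 0.0484, 0.0829]
contact_force: [-3.5, -2.1, 9.2]
tcp_pos: [0.5678, 0.0481, 0.082]
contact_force: [-3.5, -2.1, 9.7]
tcp_pos: [0.5678, 0.0479, 0.0812]
contact_force: [-3.0, -1.3, 9.5]
tcp_pos: [0.5678, 0.0476, 0.0804]
contact_force: [-3.1, -2.3, 9.3]
tcp_pos: [0.5678, 0.0474, 0.0796]
contact_force: [-3.1, -2.1, 9.7]
```

```bash
for r in a; do
python3 -m creep '[0.001,-0.0005,0.0015,0, 0.001,-0.0005,0.003,0, 0.0015,-0.001,0.0045,0, 0.0015,-0.001,0.0045,0]' | egrep 'tcp|force'
python3 -m creep '[0.001,0,0.0015,0, 0.001,0,0.003,0, 0.0015,0,0.0045,0, 0.0015,0,0.0045,0]' | egrep 'tcp|force'
python3 -m creep '[0.001,0,0.0015,0, 0.001,0,0.003,0, 0.0015,0,0.0045,0, 0.0015,0,0.0045,0]' | egrep 'tcp|force'; done; python3 -c "
from h import *
im=robot.camera('wrist'); cv2.imwrite('pics/w3.png',im[...,::-1])"
```

```text
tcp_pos: [0.5679, 0.0475, 0.0769]
contact_force: [-1.9, -5.2, 10.0]
tcp_pos: [0.5684, 0.0475, 0.0738]
contact_force: [-2.6, -4.9, 9.6]
tcp_pos: [0.5687, 0.0474, 0.0706]
contact_force: [-2.3, -5.6, 10.4]
```

View pics/w3.png

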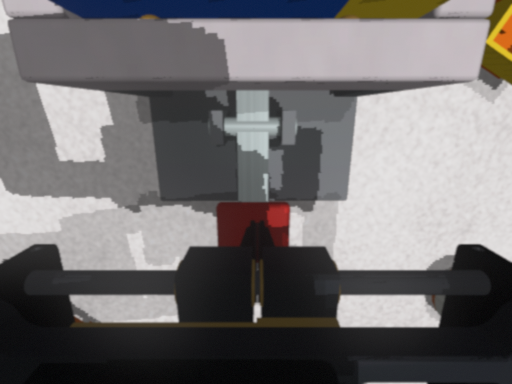

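```bash
for r in a; do
python3 -m creep '[0.0005,0,0.0015,0, 0.001,0,0.003,0, 0.001,0,0.0045,0, 0.001,0,0.0045,0]' | egrep 'tcp|force'
python3 -m creep '[0.0005,0,0.0015,0, 0.0005,0,0.003,0, 0.0005,0,0.003,0]' | egrep 'tcp|force'
python3 -m creep '[0.0005,0,0.0015,0, 0.0005,0,0.002,0, 0.0005,0,0.002,0]' | egrep 'tcp|force'; done
```

```text
tcp_pos: [0.5688, 0.0469, 0.0673]
contact_force: [-4.5, -6.9, 9.3]
tcp_pos: [0.5687, 0.0466, 0.0651]
contact_force: [-2.0, -3.5, 6.7]
tcp_pos: [0.5686, 0.0464, 0.0633]
contact_force: [-0.6, -4.1, 5.6]
```

```bash
python3 - <<'E'
from h import *
print(robot.observe()['contact_force'])
im=robot.camera('wrist'); 
s=robot.camera('scene')[150:270,260:400]
cv2.imwrite('pics/w4.png',im[...,::-1]);cv2.imwrite('pics/s4.png',cv2.resize(s,None,fx=5,fy=5,interpolation=cv2.INTER_CUBIC)[...,::-1])
print(robot.observe()['contact_force'])
E
```

```text
[-0.64254141 -4.09547834  5.62692557]
[-1.45837562 -3.51424889  5.36102994]
```

View pics/s4.png

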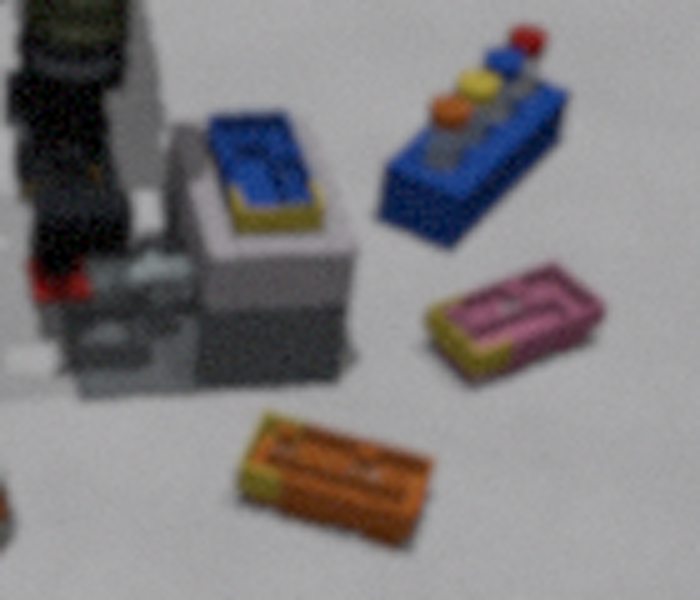

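View pics/w4.png

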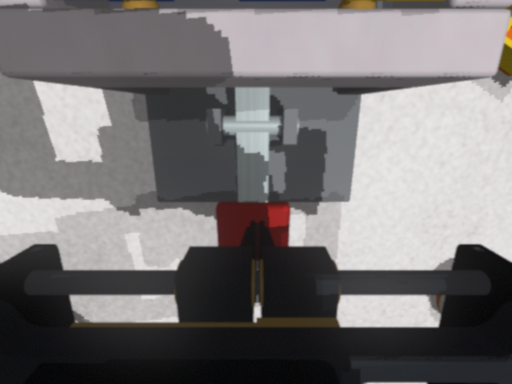

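```bash
python3 - <<'E'
from h import *
ps=P('scene'); c=np.array([.5755,.191]); y=-.079; R=np.array([[np.cos(y),-np.sin(y)],[np.sin(y),np.cos(y)]])
img=cv2.imread('pics/s4.png')
for h,col in((0.018,(0,0,255)),(0.022,(0,255,0)),(0.026,(255,255,255))):
    q=[]
    for dx,dy in((.06,.03),(.06,-.03),(-.06,-.03),(-.06,.03)):
        w=c+R@[dx,dy]; q.append((proj(ps,[*w,.127+h])-[260,150]+.5)*5-.5)
    print(h,np.round(q).tolist()); cv2.polylines(img,[np.int32(np.round(q))],True,col,1)
q=[(proj(ps,[*(c+R@[dx,dy]),.127])-[260,150]+.5)*5-.5 for dx,dy in((.082,.052),(.082,-.052),(-.082,-.052),(-.082,.052))]
cv2.polylines(img,[np.int32(np.round(q))],True,(255,255,0),1)
cv2.imwrite('pics/s4o.png',cv2.resize(img[90:280,150:380],None,fx=3,fy=3))
E
```

```text
0.018 [[324.0, 207.0], [238.0, 211.0], [206.0, 113.0], [286.0, 109.0]]
0.022 [[325.0, 202.0], [239.0, 206.0], [206.0, 108.0], [287.0, 104.0]]
0.026 [[325.0, 197.0], [239.0, 202.0], [206.0, 103.0], [287.0, 100.0]]
```

View pics/s4o.png

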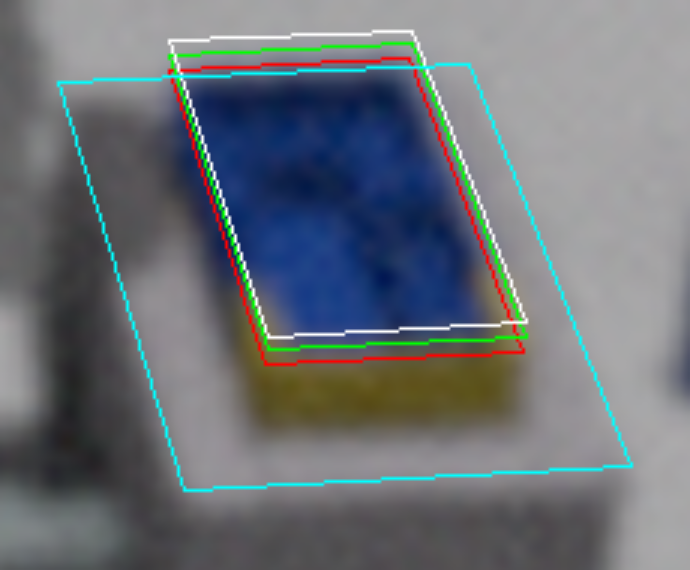

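```bash
for r in a; do
python3 -m creep '[0.0005,0,0.001,0, 0.0005,0,0.001,0]' | egrep 'tcp|force'
python3 -m creep '[0.0005,0,0.001,0, 0.0005,0,0.0015,0]' | egrep 'tcp|force'; done
python3 - <<'E'
from h import *
s=robot.camera('scene')[150:270,260:400]
cv2.imwrite('pics/s5.png',cv2.resize(s,None,fx=5,fy=5,interpolation=cv2.INTER_CUBIC)[...,::-1])
im=robot.camera('top')[140:230,150:270]
cv2.imwrite('pics/t5.png',cv2.resize(im,None,fx=6,fy=6,interpolation=cv2.INTER_CUBIC)[...,::-1])
E
```

```text
tcp_pos: [0.5687, 0.0463, 0.0625]
contact_force: [-0.3, -3.5, 6.0]
tcp_pos: [0.5687, 0.0462, 0.0615]
contact_force: [-1.8, -3.5, 8.4]
```

View pics/t5.png

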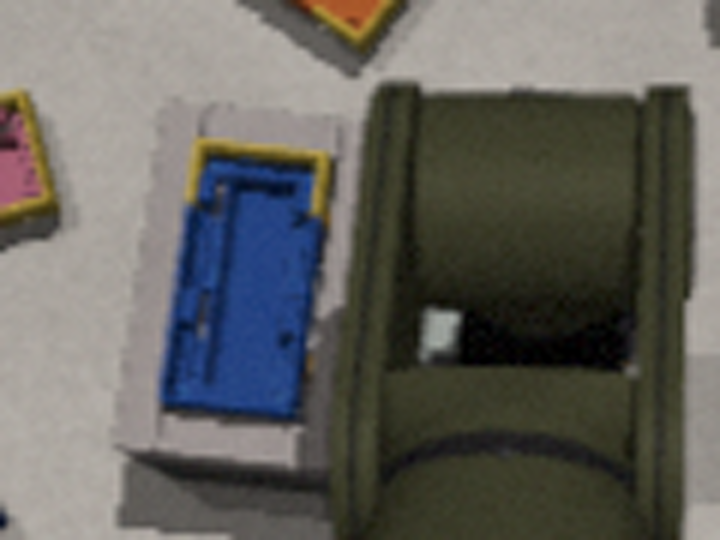

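View pics/s5.png

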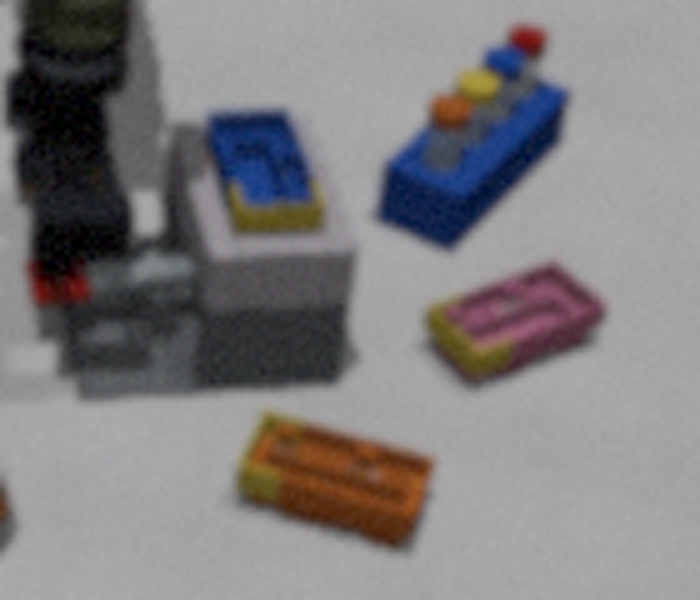

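```bash
python3 - <<'E'
from h import *
pt=P('top')
print(robot.observe()['contact_force'])
q=[((a+.5)/6-.5+150,(b+.5)/6-.5+140) for a,b in((195,138),(331,151),(300,420),(162,404))]
for h in(.0,.016,.02,.024,.028):
    X=np.array([bp(pt,c,.127+h) for c in q]); e=X[[0,1]].mean(0)-X[[2,3]].mean(0)
    print(h,X.mean(0).round(4),np.linalg.norm(e).round(4),np.linalg.norm(X[0]-X[1]).round(4),np.linalg.norm(X[2]-X[3]).round(4))
E
```

```text
[-2.6367733  -2.42292518  7.27260227]
0.0 [0.5796 0.1924 0.127 ] 0.1254 0.0633 0.0631
0.016 [0.5764 0.1896 0.143 ] 0.1235 0.0623 0.0621
0.02 [0.5757 0.1889 0.147 ] 0.123 0.0621 0.0618
0.024 [0.5749 0.1882 0.151 ] 0.1225 0.0618 0.0616
0.028 [0.5741 0.1875 0.155 ] 0.122 0.0616 0.0613
```

```bash
python3 -m creep '[0,0,-0.005,0, 0,0,-0.01,0, 0,0,-0.015,0, 0,0,-0.02,0, 0,0,-0.025,0, 0,0,-0.03,0, 0,0,-0.04,0, 0,0,-0.05,0, 0,0,-0.07,0, 0,0,-0.09,0, 0,0,-0.12,0, 0,0,-0.15,0, 0,0,-0.15,0, 0,0,-0.15,0]'
python3 - <<'E'
from h import *
s=robot.camera('scene')[150:270,260:400]
cv2.imwrite('pics/s6.png',cv2.resize(s,None,fx=5,fy=5,interpolation=cv2.INTER_CUBIC)[...,::-1])
im=robot.camera('wrist')
cv2.imwrite('pics/w6.png',im[...,::-1])
delta([.5755,.191,.2],np.pi-.079)
E
```

```text
clock: 9.6
tcp_pos: [0.5699, 0.0497, 0.2147]
orientation: [2.292, 2.115, -0.02]
contact_force: [-0.1, -0.9, -0.9]
grip_width: 0.006
now [0.568  0.0497 0.2108] yaw 1.491 tilt [-8.000e-04 -2.520e-02 -9.997e-01] delta [ 0.1417 -0.0039  0.0073] turn -1.572 clock 9.7 F [-0.1  0.1  0.1]
```

View pics/s6.png

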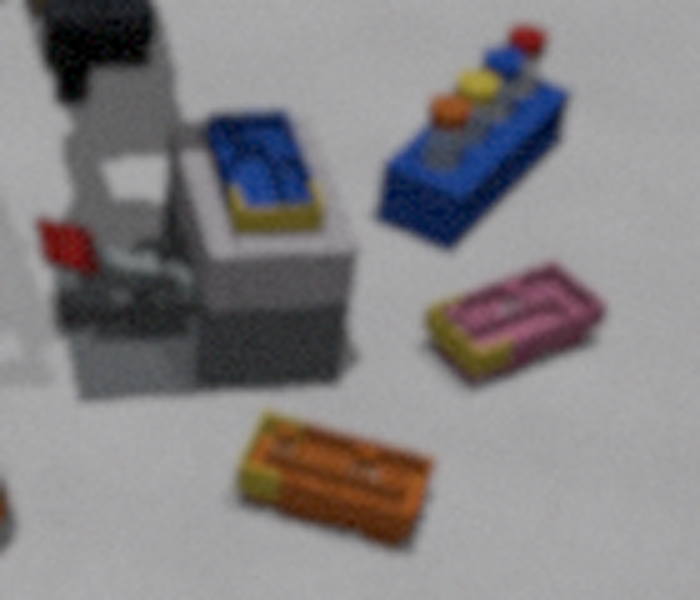

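View pics/w6.png

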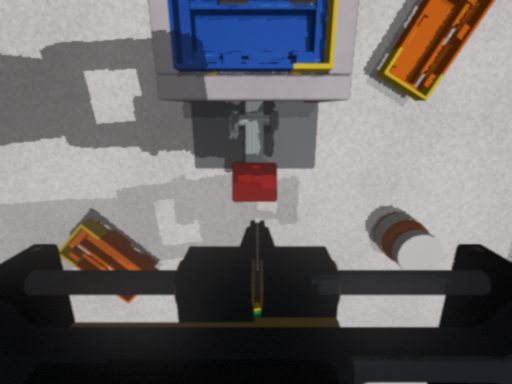

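```bash
python3 -m creep '[0,0,0,0]' 0.0951 20 | grep ori; python3 -c "
from h import *
delta([.5755,.191,.22],np.pi-.079)"
```

```text
orientation: [2.297, 2.119, -0.031]
now [0.567  0.0495 0.2091] yaw 1.491 tilt [-0.0038 -0.0255 -0.9997] delta [ 0.1414 -0.0029 -0.0145] turn -1.572 clock 9.78 F [-1.1 -0.4  0. ]
```

```bash
python3 -m creep '[0.01,0,-0.0145,-0.12, 0.02,0,-0.0145,-0.24, 0.03,0,-0.0145,-0.36, 0.04,0,-0.0145,-0.48, 0.05,-0.001,-0.0145,-0.6, 0.06,-0.001,-0.0145,-0.72, 0.07,-0.001,-0.0145,-0.84, 0.08,-0.0015,-0.0145,-0.96, 0.09,-0.002,-0.0145,-1.08, 0.1,-0.002,-0.0145,-1.2, 0.11,-0.002,-0.0145,-1.32, 0.12,-0.0025,-0.0145,-1.44, 0.13,-0.003,-0.0145,-1.56, 0.1414,-0.003,-0.0145,-1.572, 0.1414,-0.003,-0.0145,-1.572, 0.1414,-0.003,-0.0145,-1.572]'
python3 - <<'E'
from h import *
import json
p=P('wrist'); im=robot.camera('wrist'); cv2.imwrite('pics/w7.png',im[...,::-1])
json.dump([x.tolist() for x in p],open('w7.json','w'))
delta([.5755,.191,.14],np.pi-.079)
E
```

```text
clock: 11.12
tcp_pos: [0.5749, 0.1912, 0.2188]
orientation: [-0.126, -3.134, 0.042]
contact_force: [-0.0, -0.3, -1.5]
grip_width: 0.998
now [0.5751 0.1909 0.2192] yaw 3.061 tilt [-0.0052 -0.0263 -0.9996] delta [-0.0007  0.0023  0.0791] turn -0.002 clock 11.17 F [ 0.6  0.5 -0.9]
```

View pics/w7.png

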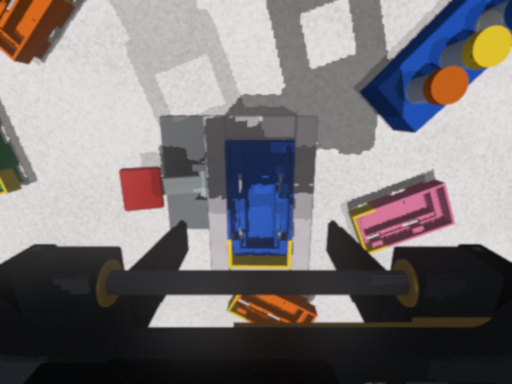

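```bash
python3 - <<'E'
from h import *
import json
w=[np.array(x) for x in json.load(open('w7.json'))]
im=cv2.imread('pics/w7.png')[125:280,200:320]
cv2.imwrite('pics/w7c.png',cv2.resize(im,None,fx=4,fy=4,interpolation=cv2.INTER_CUBIC))
X=np.array([bp(w,c,.148) for c in((295,140),(226,140),(228,268),(293,267))])
e=X[2:].mean(0)-X[:2].mean(0);print(X.round(4),X.mean(0),np.linalg.norm(e),np.arctan2(e[1],e[0]))
E
```

```text
[[0.5163 0.2267 0.148 ]
 [0.5118 0.1688 0.148 ]
 [0.6334 0.1573 0.148 ]
 [0.6362 0.22   0.148 ]] [0.57441986 0.19318461 0.148     ] 0.12109483923608338 -0.0756793571743918
```

View pics/w7c.png

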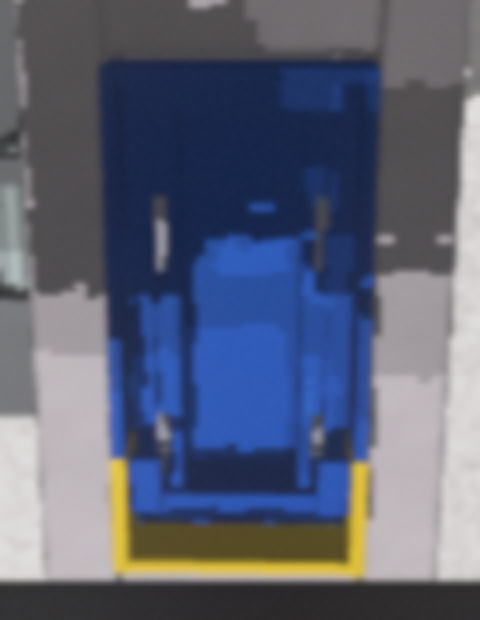

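```bash
python3 -m creep '[0,0.001,0.025,0, 0,0.002,0.05,0, 0,0.0025,0.07,0, 0,0.0028,0.0785,0, 0,0.0028,0.0785,0, 0,0.0028,0.0785,0]'
python3 -m creep '[0,0,0,0, 0,0,0,0, 0,0,0,0, 0,0,0,0, 0,0,0,0, 0,0,0,0]' 0.04 25
python3 -m creep '[0,0,0,0, 0,0,0,0]'
```

```text
clock: 11.67
tcp_pos: [0.5751, 0.1912, 0.1409]
orientation: [-0.128, -3.135, 0.042]
contact_force: [-0.4, 0.8, 0.8]
grip_width: 1.0
clock: 12.17
tcp_pos: [0.5752, 0.1913, 0.1411]
orientation: [-0.128, -3.135, 0.041]
contact_force: [-0.3, 0.1, -0.1]
grip_width: 0.634
clock: 12.33
tcp_pos: [0.5751, 0.1913, 0.1411]
orientation: [-0.128, -3.135, 0.042]
contact_force: [0.5, -0.3, 0.2]
grip_width: 0.631
```

```bash
python3 -m creep '[0,0,-0.004,0, 0,0,-0.01,0, 0,0,-0.018,0, 0,0,-0.026,0, 0,0,-0.036,0, 0,0,-0.046,0, 0,0,-0.06,0, 0,0,-0.075,0, 0,0,-0.09,0, 0,0,-0.1,0, 0,0,-0.1,0, 0,0,-0.1,0]'
python3 - <<'E'
from h import *
import json
p=P('wrist'); im=robot.camera('wrist'); cv2.imwrite('pics/w8.png',im[...,::-1])
s=robot.camera('scene')[110:270,180:400]
cv2.imwrite('pics/s8.png',cv2.resize(s,None,fx=3.5,fy=3.5,interpolation=cv2.INTER_CUBIC)[...,::-1])
delta([.51,-.184,.22],.14)
E
```

```text
clock: 13.33
tcp_pos: [0.576, 0.194, 0.2422]
orientation: [-0.128, -3.137, 0.041]
contact_force: [0.5, 0.0, -2.8]
grip_width: 0.628
now [0.5751 0.1937 0.2401] yaw 3.06 tilt [-0.0065 -0.0268 -0.9996] delta [ 0.0339 -0.3811  0.0306] turn 2.92 clock 13.43 F [-0.1 -0.  -2.8]
```

View pics/w8.png

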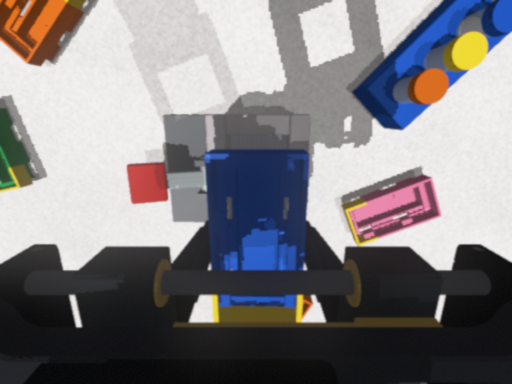

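View pics/s8.png

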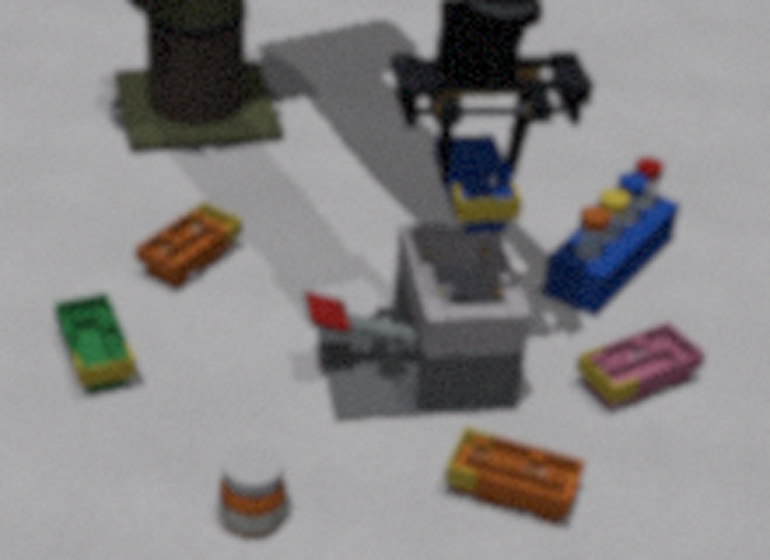

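```bash
python3 - <<'E'
from h import *
i,K=cam('wrist'); M=np.linalg.inv(i['tool_from_camera'])
img=cv2.imread('pics/w8.png'); img=cv2.resize(img,None,fx=3,fy=3,interpolation=cv2.INTER_CUBIC)
for a,col in((0,(0,255,0)),(.06,(0,0,255)),(-.06,(255,255,255))):
    q=[]
    for x,y in((.06,-.03),(.06,.03),(-.06,.03),(-.06,-.03)):
        X=np.array([x,y,-.007+a*x,1]); c=(M@X)[:3]; u=K@c; q.append((u[:2]/u[2]+.5)*3-.5)
    cv2.polylines(img,[np.int32(np.round(q))],True,col,1)
cv2.imwrite('pics/w8o.png',img[400:1000,400:1120])
E
```

```text
(no output)
```

View pics/w8o.png

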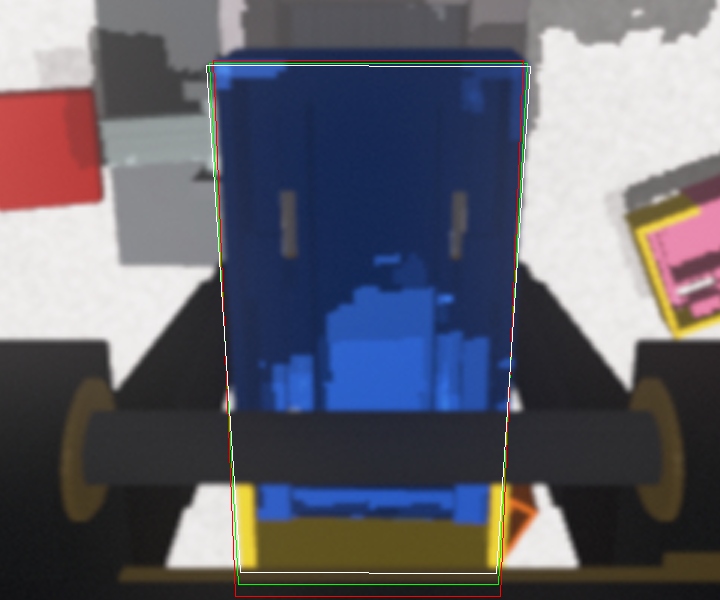

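```bash
python3 -m creep '[0.002,-0.02,0,0.12, 0.004,-0.04,0,0.24, 0.006,-0.06,0,0.36, 0.007,-0.08,0,0.48, 0.009,-0.1,0,0.6, 0.011,-0.12,0,0.72, 0.012,-0.14,0,0.84, 0.014,-0.16,0,0.96, 0.016,-0.18,0,1.08, 0.018,-0.2,0,1.2, 0.02,-0.22,0,1.32, 0.021,-0.24,0,1.44, 0.023,-0.26,0,1.56, 0.025,-0.28,0,1.68, 0.027,-0.3,0,1.8, 0.029,-0.32,0,1.92, 0.03,-0.34,0,2.04, 0.032,-0.36,0,2.16, 0.033,-0.375,0,2.28, 0.034,-0.381,0,2.4]'
python3 -c "
from h import *
delta([.51,-.183,.20],.137)"
```

```text
clock: 15.1
tcp_pos: [0.5091, -0.1847, 0.249]
orientation: [2.955, 0.999, -0.026]
contact_force: [-0.4, -1.2, -1.8]
grip_width: 0.631
now [ 0.5091 -0.1847  0.249 ] yaw 0.652 tilt [-0.009  -0.0264 -0.9996] delta [ 0.0029 -0.0016  0.049 ] turn 0.515 clock 15.1 F [-0.4 -1.2 -1.8]
```

```bash
python3 -m creep '[0.003,-0.0016,0.01,0.12, 0.003,-0.0016,0.03,0.24, 0.003,-0.0016,0.05,0.36, 0.003,-0.0016,0.07,0.48, 0.003,-0.0016,0.089,0.515, 0.003,-0.0016,0.089,0.515, 0.003,-0.0016,0.089,0.515, 0.003,-0.0016,0.089,0.515]'
python3 - <<'E'
from h import *
import json
delta([.51,-.183,.10],.137)
p=P('wrist'); im=robot.camera('wrist'); cv2.imwrite('pics/w9.png',im[...,::-1])
json.dump([x.tolist() for x in p],open('w9.json','w'))
s=robot.camera('scene')[120:260,160:280]
cv2.imwrite('pics/s9.png',cv2.resize(s,None,fx=4,fy=4,interpolation=cv2.INTER_CUBIC)[...,::-1])
s=robot.camera('top')[140:260,270:390]
cv2.imwrite('pics/t9.png',cv2.resize(s,None,fx=4,fy=4,interpolation=cv2.INTER_CUBIC)[...,::-1])
E
python3 -c "
import cv2,numpy as np
a=cv2.imread('pics/s9.png');b=cv2.imread('pics/t9.png');b=cv2.resize(b,(480,480));b=np.vstack([b,np.zeros((80,480,3),np.uint8)]);c=np.hstack([a,b]);cv2.imwrite('pics/st9.png',cv2.resize(c,(800,467)))"
```

```text
clock: 15.77
tcp_pos: [0.51, -0.1841, 0.1606]
orientation: [3.108, 0.215, -0.016]
contact_force: [-0.1, -0.2, -1.7]
grip_width: 0.633
now [ 0.51   -0.1841  0.1606] yaw 0.138 tilt [-0.0086 -0.0266 -0.9996] delta [ 0.0009 -0.0026  0.0605] turn 0.001 clock 15.77 F [-0.1 -0.2 -1.7]
```

View pics/w9.png

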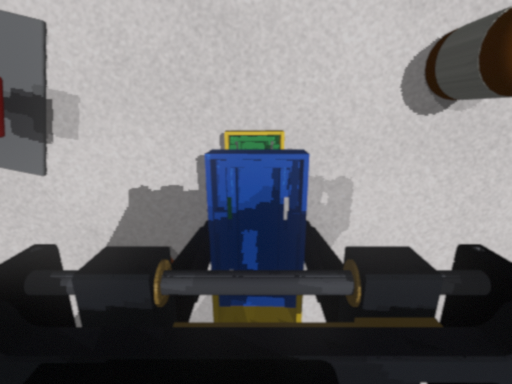

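View pics/st9.png

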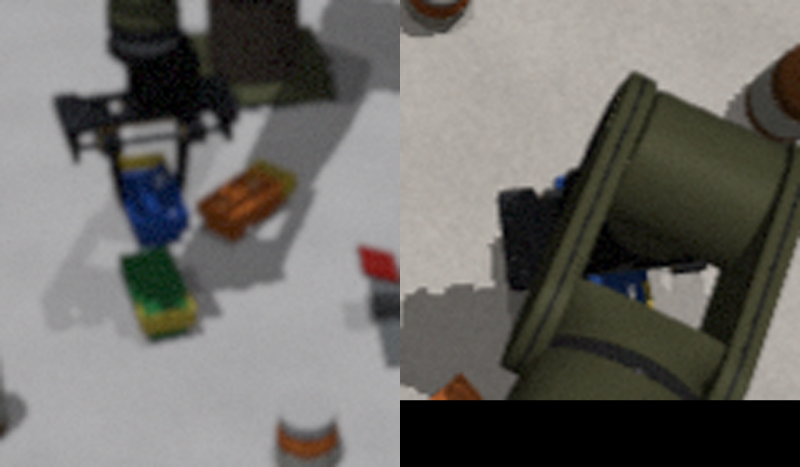

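```bash
python3 - <<'E'
from h import *
import json
w=[np.array(x) for x in json.load(open('w9.json'))]
im=cv2.imread('pics/w9.png')[110:170,190:320]
cv2.imwrite('pics/w9c.png',cv2.resize(im,None,fx=6,fy=6,interpolation=cv2.INTER_CUBIC))
# predicted rim outline
g=np.array([.510,-.184]);y=.137;R=np.array([[np.cos(y),-np.sin(y)],[np.sin(y),np.cos(y)]])
for d in((.06,.03),(.06,-.03)): print((( proj(w,[*(g+R@d),.042])-[190,110]+.5)*6-.5).round(1))
E
```

```text
[212.  131.6]
[571.1 131.8]
```

View pics/w9c.png

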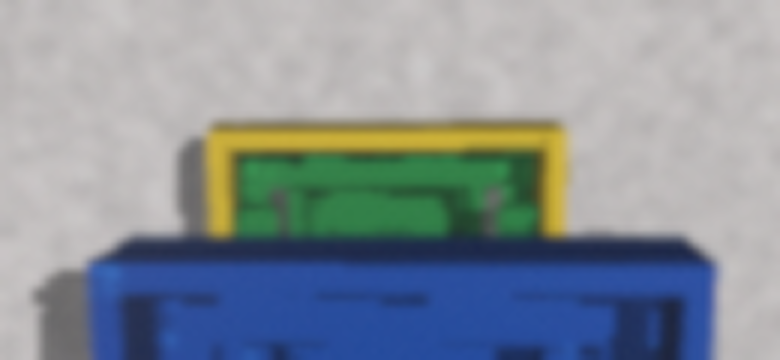

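```bash
python3 -c "
from h import *
delta([.511,-.1822,.086],.137)"
```

```text
now [ 0.5107 -0.1843  0.1618] yaw 0.137 tilt [-0.0064 -0.0276 -0.9996] delta [ 0.0014 -0.0041  0.0757] turn 0.0 clock 15.92 F [-0.4  0.5 -2.1]
```

```bash
python3 -m creep '[0.001,-0.002,0.02,0, 0.0014,-0.003,0.04,0, 0.0014,-0.0041,0.06,0, 0.0014,-0.0041,0.0757,0, 0.0014,-0.0041,0.0757,0, 0.0014,-0.0041,0.0757,0, 0.0014,-0.0041,0.0757,0]'
python3 - <<'E'
from h import *
import json
p=P('wrist'); im=robot.camera('wrist'); cv2.imwrite('pics/w10.png',im[...,::-1])
im=im[110:240,180:330]
cv2.imwrite('pics/w10c.png',cv2.resize(im,None,fx=5,fy=4.5,interpolation=cv2.INTER_CUBIC)[...,::-1])
s=robot.camera('scene')[150:250,170:270]
cv2.imwrite('pics/s10.png',cv2.resize(s,None,fx=6,fy=6,interpolation=cv2.INTER_CUBIC)[...,::-1])
delta([.511,-.1822,.075],.137)
w=P('wrist');g=np.array([.5107,-.1831]);y=.137;R=np.array([[np.cos(y),-np.sin(y)],[np.sin(y),np.cos(y)]])
for d in((.06,.03),(.06,-.03)): print(proj(w,[*(g+R@d),.042]).round(1))
E
```

```text
clock: 16.5
tcp_pos: [0.5122, -0.1827, 0.0878]
orientation: [3.106, 0.214, -0.009]
contact_force: [0.3, -0.4, -1.7]
grip_width: 0.63
now [ 0.5124 -0.1828  0.0881] yaw 0.138 tilt [-0.0031 -0.0291 -0.9996] delta [-0.0012 -0.0011  0.0131] turn 0.001 clock 16.6 F [ 0.3  1.3 -2.4]
[216.7 141.3]
[296.5 141.2]
```

View pics/w10c.png

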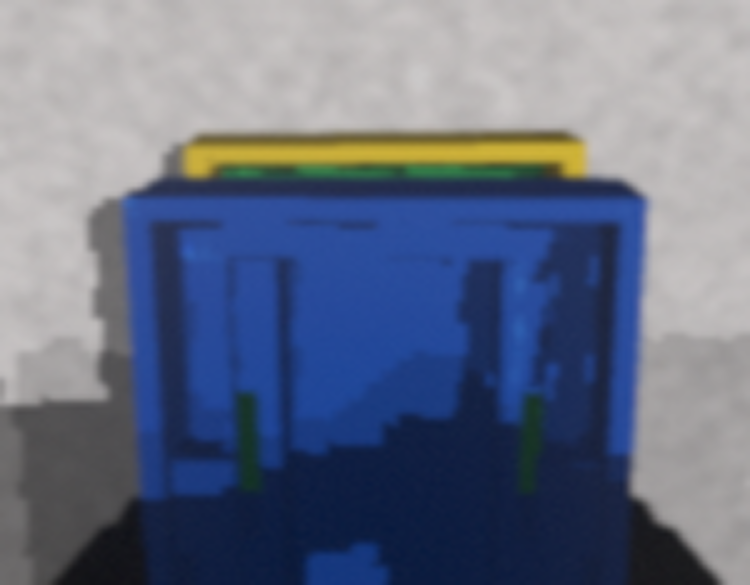

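View pics/s10.png

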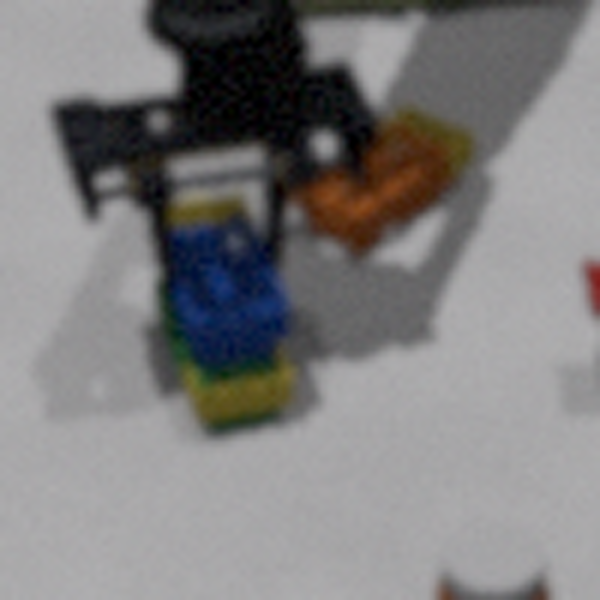

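```bash
python3 -m creep '[-0.0012,-0.0008,0.003,0, -0.0012,-0.001,0.006,0, -0.0012,-0.001,0.009,0, -0.0012,-0.0011,0.011,0, -0.0012,-0.0011,0.011,0]' |egrep 'tcp|force'
python3 -m creep '[0,0,0.0015,0, 0,0,0.002,0]'|egrep 'tcp|force'
python3 -m creep '[0,0,0.0015,0, 0,0,0.0015,0]'|egrep 'tcp|force'
python3 -c "
from h import *
delta([.511,-.1822,.073],.137)"
```

```text
tcp_pos: [0.5105, -0.1819, 0.0763]
contact_force: [0.2, 0.2, -2.1]
tcp_pos: [0.5102, -0.1819, 0.0738]
contact_force: [0.6, 0.2, -1.0]
tcp_pos: [0.5104, -0.1821, 0.0733]
contact_force: [-2.1, 1.3, 1.6]
now [ 0.5104 -0.1821  0.0733] yaw 0.138 tilt [-0.0052 -0.0283 -0.9996] delta [0.0006 0.0002 0.0003] turn 0.001 clock 17.35 F [-2.1  1.3  1.6]
```

```bash
python3 -m creep '[0,0,0.001,0, 0,0,0.001,0]'|egrep 'tcp|force'
python3 - <<'E'
from h import *
im=robot.camera('wrist')[110:240,180:330]
cv2.imwrite('pics/w11c.png',cv2.resize(im,None,fx=5,fy=4.5,interpolation=cv2.INTER_CUBIC)[...,::-1])
s=robot.camera('scene')[150:250,170:270]
cv2.imwrite('pics/s11.png',cv2.resize(s,None,fx=6,fy=6,interpolation=cv2.INTER_CUBIC)[...,::-1])
print(robot.observe()['tcp_pos'],robot.observe()['contact_force'])
E
```

```text
tcp_pos: [0.5107, -0.1822, 0.0732]
contact_force: [-3.5, 1.4, 4.7]
[ 0.51064919 -0.182228    0.07321528] [-3.07778328  1.13070485  5.8619078 ]
```

View pics/w11c.png

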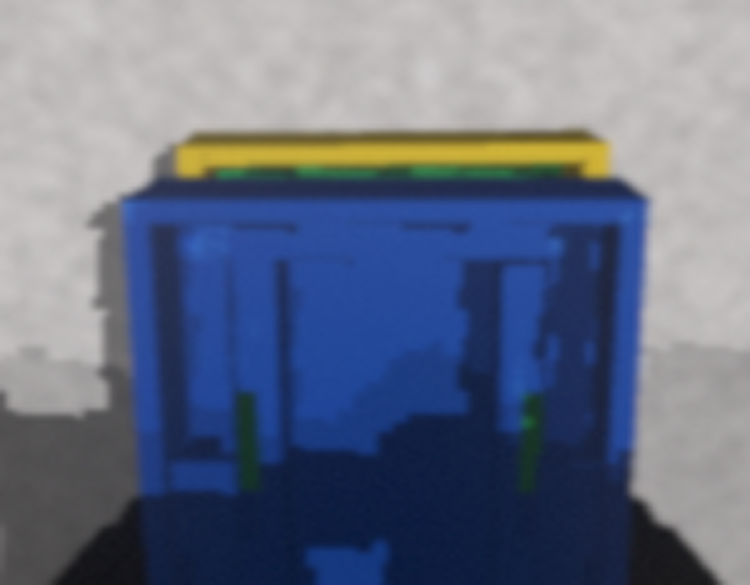

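View pics/s11.png

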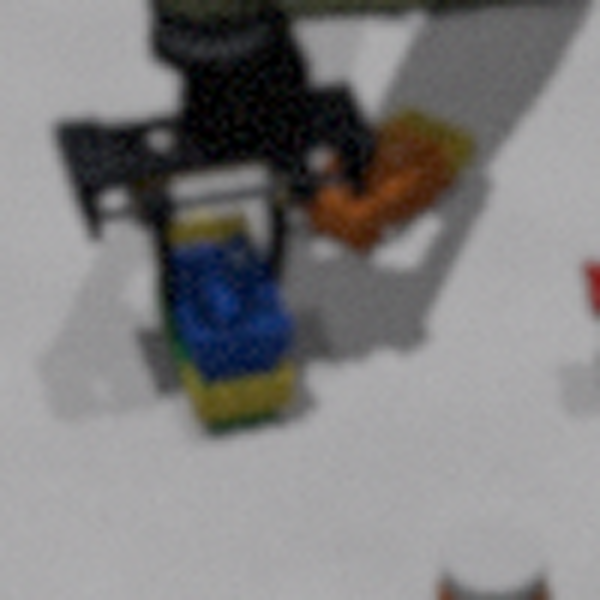

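```bash
python3 - <<'E'
from h import *
i,K=cam('wrist'); M=np.linalg.inv(i['tool_from_camera'])
f=lambda X:(lambda u:(u[:2]/u[2]-[180,110]+.5)*[5,4.5]-.5)(K@(M@np.r_[X,1])[:3])
for X in((.06,-.03,.031),(.06,.03,.031),(.06,-.03,-.007),(.06,.03,-.007)): print(X,f(np.array(X)).round())
delta([.511,-.1822,.073],.137)
E
```

```text
(0.06, -0.03, 0.031) [179. 142.]
(0.06, 0.03, 0.031) [609. 142.]
(0.06, -0.03, -0.007) [130. 171.]
(0.06, 0.03, -0.007) [662. 171.]
now [ 0.5106 -0.1822  0.0732] yaw 0.138 tilt [-0.0049 -0.0284 -0.9996] delta [0.0004 0.     0.0002] turn 0.001 clock 17.62 F [-3.1  1.1  5.9]
```

```bash
python3 - <<'E'
from h import *
i,K=cam('wrist'); print(K, i['tool_from_camera'].round(4)); M=np.linalg.inv(i['tool_from_camera'])
for x in(.06,-.06):
  for y in(-.03,.03):
    for z in(-.007,):
      c=(M@[x,y,z,1])[:3]; u=K@c; print(x,y,z,c.round(4),(u[:2]/u[2]).round(1))
img=robot.camera('wrist'); cv2.imwrite('pics/w12.png',img[...,::-1])
E
```

```text
[[272.17656791   0.         256.94564233]
 [  0.         272.17656791 194.36059934]
 [  0.           0.           1.        ]] [[ 0.0014 -0.9593 -0.2822  0.078 ]
 [ 1.      0.001   0.0013 -0.0013]
 [-0.001  -0.2822  0.9593 -0.1617]
 [ 0.      0.      0.      1.    ]]
0.06 -0.03 -0.007 [-0.0289 -0.0264  0.1535] [205.7 147.5]
0.06 0.03 -0.007 [ 0.0311 -0.0263  0.1536] [312.  147.7]
-0.06 -0.03 -0.007 [-0.0291  0.0887  0.1873] [214.7 323.2]
-0.06 0.03 -0.007 [0.0309 0.0888 0.1874] [301.8 323.3]
```

View pics/w12.png

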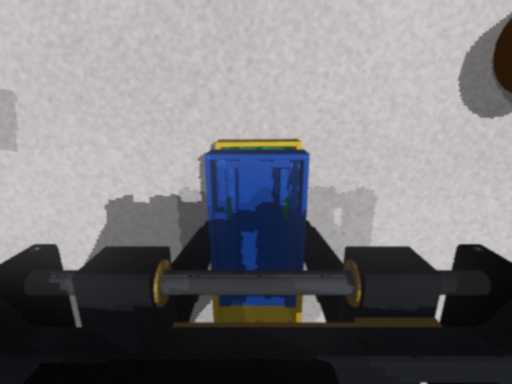

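```bash
python3 - <<'E'
from h import *
i,K=cam('wrist'); M=np.linalg.inv(i['tool_from_camera'])
img=cv2.imread('pics/w12.png')[120:340,180:340]; img=cv2.resize(img,None,fx=4,fy=4,interpolation=cv2.INTER_CUBIC)
for z,col in((.031,(0,0,255)),(-.007,(0,255,0))):
    q=[]
    for x,y in((.06,-.03),(.06,.03),(-.06,.03),(-.06,-.03)):
        u=K@(M@[x,y,z,1])[:3]; q.append((u[:2]/u[2]-[180,120]+.5)*4-.5)
    cv2.polylines(img,[np.int32(np.round(q))],True,col,1)
cv2.imwrite('pics/w12o.png',img[:590])
E
```

```text
(no output)
```

View pics/w12o.png

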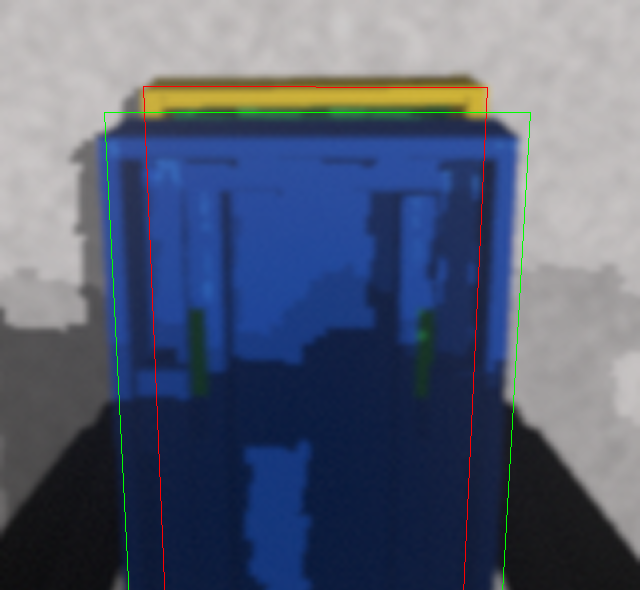

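```bash
python3 -m creep '[0,0,-0.001,0, 0,0.0005,-0.0015,0, 0.0005,0.001,-0.0015,0, 0.0005,0.001,-0.0015,0, 0.0005,0.001,0,0, 0.0005,0.001,0.0003,0, 0.0005,0.001,0.0003,0]'|egrep 'tcp|force'
python3 -m creep '[0,0,0,0, 0,0,0,0, 0,0,0,0, 0,0,0,0, 0,0,0,0, 0,0,0,0]' 0.088
python3 - <<'E'
from h import *
im=robot.camera('wrist'); cv2.imwrite('pics/w13.png',im[...,::-1])
s=robot.camera('scene')[150:250,170:270]
cv2.imwrite('pics/s13.png',cv2.resize(s,None,fx=6,fy=6,interpolation=cv2.INTER_CUBIC)[...,::-1])
E
```

```text
tcp_pos: [0.5113, -0.1832, 0.0733]
contact_force: [-3.0, 0.3, 3.2]
clock: 18.75
tcp_pos: [0.5113, -0.1832, 0.0733]
orientation: [3.106, 0.215, -0.011]
contact_force: [0.4, -0.5, -0.1]
grip_width: 0.918
```

View pics/w13.png

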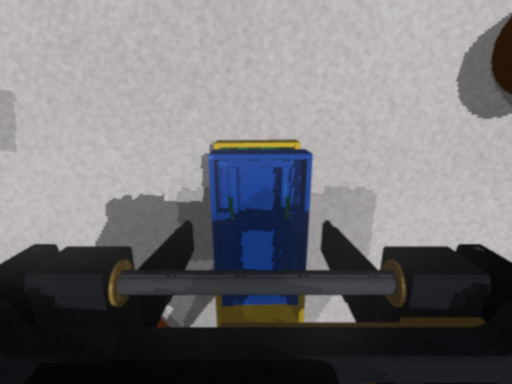

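View pics/s13.png

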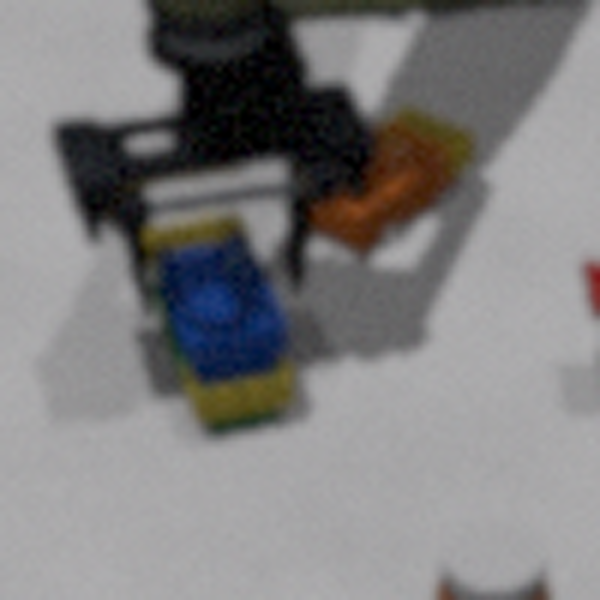

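```bash
python3 -m creep '[0,0,-0.01,0, 0,0,-0.02,0, 0,0,-0.04,0, 0,0,-0.07,0, 0,0,-0.1,0, 0,0,-0.13,0, 0,0,-0.16,0, 0,0,-0.16,0, 0,0,-0.16,0]' |egrep 'tcp|force'
python3 -m creep '[-0.03,0.03,0,0, -0.06,0.06,0,0, -0.09,0.09,0,0, -0.11,0.12,0,0, -0.13,0.15,0,0, -0.13,0.18,0,0, -0.13,0.21,0,0, -0.13,0.22,0,0, -0.13,0.22,0,0, -0.13,0.22,0,0]' |egrep 'tcp|force|clock'
python3 - <<'E'
from h import *
pt=P('top');ps=P('scene')
a=robot.camera('top'); s=robot.camera('scene'); cv2.imwrite('pics/t14f.png',a[...,::-1])
t=cv2.resize(a[170:270,280:360],None,fx=5,fy=5,interpolation=cv2.INTER_CUBIC)
u=cv2.resize(s[160:260,170:250],None,fx=5,fy=5,interpolation=cv2.INTER_CUBIC)
cv2.imwrite('pics/ts14.png',np.hstack([t,u])[...,::-1])
E
```

```text
tcp_pos: [0.5137, -0.1793, 0.2375]
contact_force: [-0.4, 0.4, -1.1]
clock: 20.43
tcp_pos: [0.4148, -0.4141, 0.2436]
contact_force: [-0.0, 0.2, -0.1]
```

View pics/ts14.png

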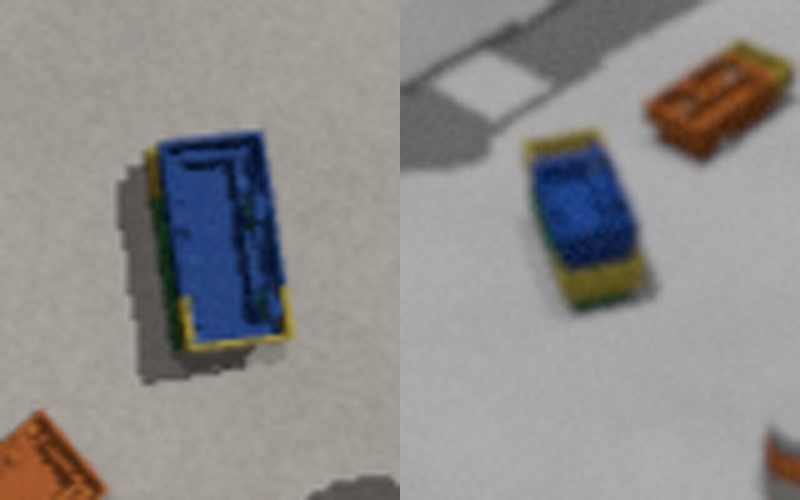

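View pics/t14f.png

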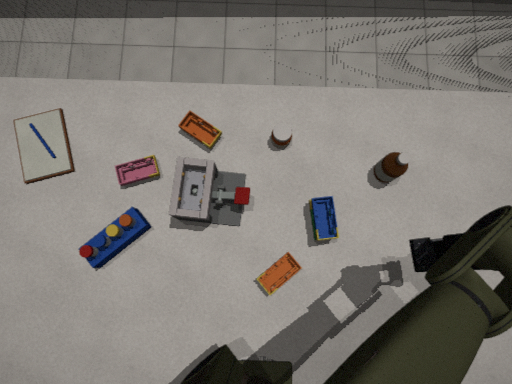

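```bash
python3 - <<'E'
from h import *
img=cv2.imread('pics/ts14.png')
g=np.array([.5103,-.184]);y=.137;R=np.array([[np.cos(y),-np.sin(y)],[np.sin(y),np.cos(y)]])
for n,off,ox in(('top',(280,170),0),('scene',(170,160),400)):
    p=P(n)
    for z,col in((.079,(255,255,255)),(.0765,(0,255,255)),(.042,(0,0,255))):
        q=[(proj(p,[*(g+R@d),z])-off+.5)*5-.5+[ox,0] for d in((.06,.03),(.06,-.03),(-.06,-.03),(-.06,.03))]
        if z!=.0765: cv2.polylines(img,[np.int32(np.round(q))],True,col,1)
cv2.imwrite('pics/ts14o.png',np.hstack([cv2.resize(img[100:380,90:310],(440,560)),cv2.resize(img[110:330,510:660],(360,528),).__array__()[:528] if 0 else cv2.copyMakeBorder(cv2.resize(img[110:330,510:660],(360,528)),0,32,0,0,0)]))
E
```

```text
(no output)
```

View pics/ts14o.png

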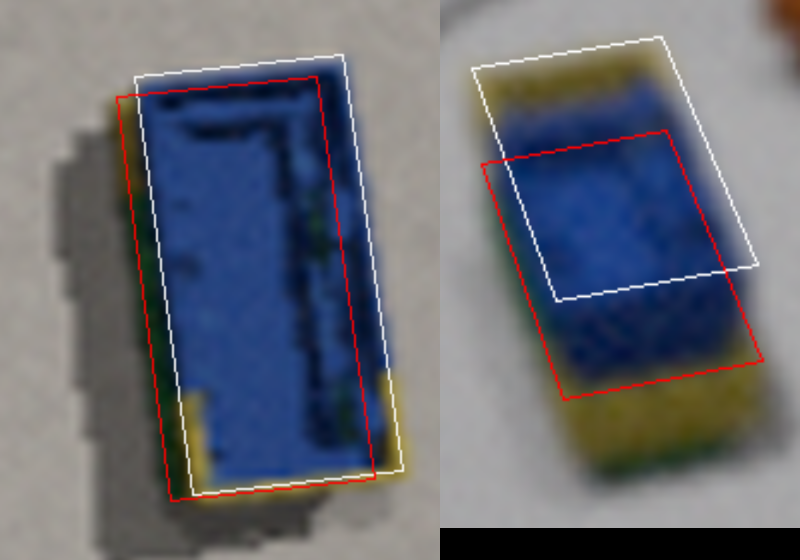

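```bash
python3 -c "
from h import *
print(robot.finish_job()); print(robot.observe()['clock'])"
```

```text
the job is handed in; nothing more can be done
None
the job is handed in; nothing more can be done
```

The job is handed in. The blue tray is on the green tray, turned end for end, with its yellow end over the green tray's plain end. The arm finished at about 20 s of the 72 s allowed, clear of everything.

**Pedal:**
- I pressed it in small steps, with about 10 N at most. The force dropped from about 9.3 N to 5.6 N at the click, and I went about 2 mm further to be sure before letting go.
- The tray stayed up and the pedal came back to its rest height. I put the rise at 20–22 mm, from the pictures and the pedal travel; this is only good to a couple of millimetres.

**Placing:**
- The grip read 60.0 mm across the skirt, and the lifted weight was about 2.8 N.
- The foot touched at about 38 mm, which is below the green rim (42 mm) and just above the lugs (37 mm).

**Last checks:**
- In the top view the blue rim matches the outline expected for a level tray on the lugs to about 1 mm, and the green rim matches where I measured it before.
- In the top view the bottle, jar and tube rack look unmoved.

**Off or in disagreement:**
- The tool picked up a tilt of about 1.5° during the pressing and I could not remove it. The tray settled by about a millimetre when I let go.
- The scene camera reads about 1 pixel low throughout.
- The wrist camera differed by 1–2 mm on where the green tray sits sideways; I split the difference before releasing.

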